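# Fetch the strainer from the deep oil tank with the hook rod

### The arm

A 6-joint arm with a two-finger parallel gripper is mounted at the origin on a cart in front of the work surface, level with it; the furniture and walls round the work are solid. World frame = base frame: x ahead of the robot, y to its left, z up, the work surface at z = 0. Lengths are in m, angles in rad, forces in N, time in s.
With the tool pointing down it reaches from about 0.35 to 0.775 m from the base axis. Payload 5.5 kg.
Tool frame: the origin (TCP) lies midway between the tips of the shut fingers; the grasp point (between the pads) lies 19 mm behind it; z points along the fingers, y is the line along which they close (so a half turn about z gives the same grasp; the last joint's range is limited). The gripper opens to 85 mm and grips with 20 to 120 N. Pads are 22 mm wide; open, the fingers measure 114 mm over their backs; the gripper's body (76 mm by 85 mm) begins 54 mm behind the grasp point. The pads swing forward as they close: fully open they stand 13 mm farther back than shut.
Start: joints at [1.182, 0.313, 0.046, 1.304, 0, 1.431], TCP at [0.142, 0.557, 0.231] pointing down, gripper open.
Joint ranges: [-2.76, 2.76], [-0.86, 1.69], [-1.03, 1.26], [-2.2, 2.34], [-1.47, 1.5], [-3.14, 3.14]. Speed limits (rad/s): [2.57, 2.57, 3.14, 3.14, 3.14, 3.14].

### API

Orientations are given as [roll, pitch, yaw] about the fixed x, y, z axes, in that order (R = Rz(yaw) Ry(pitch) Rx(roll)).
In Python, from cell import * gives the robot as it stands. Calls block until the motion is done:
- movep(position, orientation): joint-space move of the TCP to a pose.
- move_l(position, orientation=None, velocity=0.15, f_stop=None): straight line of the TCP; orientation=None keeps the orientation; velocity is the mean speed in m/s. With f_stop (N) it stops when the force on the tool has changed by that much, and returns True; else False.
- movej(angles): joint-space move.
- set_gripper(opening, squeeze=None): opening from 0.0 (shut) to 1.0 (fully open); squeeze is the grip in N (None keeps the last); returns when the fingers have stopped.
- pause(seconds).
- ik(position, orientation): joint angles nearest the present ones, or None.
- read_state(): the state.
- camera(name): name is "side" or "top" or "wrist"; returns a dict with "color" (480x640x3 uint8, red, green, blue), "range_z" (480x640 float32, m along the optical axis (not along the pixel's ray), 0 where there is no reading), "camera_matrix" (3x3 intrinsics, pixels), "extrinsics" (4x4, takes a point from world to camera coordinates); the wrist camera has in their place "mount" (4x4, takes a point from camera to tool coordinates, whose origin is the TCP and whose axes are the flange's). Camera axes: x right, y up, looking along -z (the intrinsics and any distortion apply to the point x, -y, -z); pixel columns grow to the right and rows downward; lengths in m; the calibration is good to about 2 mm. A picture is of the moment at which its call begins: read the wrist's pose just before it.
A pose or a line that the arm cannot do raises MotionError and nothing moves.
- close_job(): hands the job in; it is judged then, once.
The state is a dict: "clock": time; "joints": joint angles; "joint_vel": joint speeds; "effort": joint torques, N m; "ee_pos": TCP position; "orientation": TCP orientation; "ft_force": force on the tool from outside, world axes, zero at the start; "torque": the same for the moment, N m; "gripper_width": opening from 0.0 (shut) to 1.0 (fully open); "grip_force": force on a finger pad.
Only numpy, scipy, OpenCV 4.12 (cv2) and the standard library are available. Lean on these libraries where they do the work, as an engineer would, in place of code of your own. Each camera call takes 0.05 s, during which the arm holds its last target. There are 200 camera calls.

### The job

The oil refill tank is empty and its strainer is due for a wash: take the hook rod from its stand, catch the strainer's lift bar deep in the tank, draw it gently towards the tap end against the spring until its rim is free of the keepers, and lift it out while it is kept pressed. Set it down gently, upright, near the middle of the drip tray, touching it with nothing but the hook, then hang the rod back in its fork. Never load the thin bar with more than 14 newtons, and leave the goods round about where they stand.

Things in the scene. Friction and masses are not known exactly. Their poses are not given: they have to be found in the camera images.
- tank: Open-topped steel oil refill tank, empty, screwed down: 168 (x) x 80 (y) x 140 mm high outside, walls 4 mm, floor 5 mm; low on its -x face a brass tap stands 32 mm out. Origin: centre of the underside, z up. In it lies an unmeasured, slippery plastic hanger frame, up to 4 mm off either way along x; the strainer's rim rests on its two ledges, 46 mm above the tank's underside, and can slide along x.
- mouth (a point): Centre of the tank's open mouth, 140 mm above its underside, 160 x 72 mm clear inside; axes as the tank's.
- lip_end (a point): Inner +x wall, 60 mm up. Near it the frame's keeper lip, 3 mm above the rim, overhangs the rim's +x end by 1.7 to 22.7 mm at the start; two 9 mm tabs over the rim's long sides near the tap end hold it likewise until two 16 mm notches in the rim slide under them, so that it cannot be lifted straight up. Once raised 15 mm it is past them (the spring plate ends 44 mm above the ledges).
- tap_end (a point): Inner -x wall, 60 mm up. Near it the frame's spring plate waits 1 to 22 mm from the rim (unmeasured). Drawn to -x the strainer slides easily (under 1 N), then meets the plate: it gives from 1 N, 2 N per mm; lip and tabs are clear from 0.75 mm (2.5 N) on. Let go, it springs back, so keep it pressed by 4 to 5 N while raising the first 15 mm. Hard stop at 6 mm.
- strainer: Perforated steel strainer basket, about 0.24 kg, 90 x 42 x 30 mm high, open top (inside 86 x 38, floor 2 mm), with a flat rim 100 (x) x 62 (y) mm, 28 to 32 mm above its underside, turned up to 58 mm at the -x end. Origin: centre of the underside; x along its length, parallel to the tank's x at the start within 0.03 rad; z up. It hangs with its underside 18 mm above the tank's underside.
- lift_bar (a point): Middle of the strainer's lift bar: thin brass bar, 5 mm thick, along the strainer's y at mid length, axis 38 mm above its underside, 38 mm free between its end posts. The hook can dip into the open basket on either side of it. The bar must not take more than 14 N from the hook.
- hook_rod: Upright hook rod, 0.16 kg, 170 mm long, steel shank 7 mm thick. At the foot a hook of 14 mm wide strap runs from the shank to the rod's +x: floor 5 mm thick, throat 12 mm wide (x = 2 to 14 mm), upturned tip at x = 14 to 18 mm, its top 17 mm above the origin. Origin: underside of the hook on the shank's axis; z up along the shank.
- grip (a point): Centre of the rod's wooden handle, 145 mm above the rod's origin. Handle 28 (x) x 24 (y) x 50 mm; grip across its y from above, firmly.
- stand: Fixed stand: wooden base 110 x 90 mm (x = -45 to +65), post at x = +50 mm with a fork of two prongs that point to -x. Origin: underside of the base, below the rod's place. Prong tops 132 mm up, 15 mm free between them, from the post to x = -20 mm; end knobs at x = -18 mm rise 4 mm higher. The handle's underside rests on the prongs, shank between them, hook towards the post (+x).
- fork (a point): Where the rod's origin lies when it hangs in the fork (12 mm above the stand's underside); axes as the stand's.
- tray: Green plastic drip tray, 180 (x) x 120 (y) x 14 mm, walls 4 mm; fixed. Origin: centre of the underside.
- tray_in (a point): Centre of the tray's inner floor, on its surface.
- oil_tin_a: Yellow oil tin with black shoulder and bright cap, 70 mm across, 128 tall; stands loose on the counter, to be left alone. Origin: centre of the underside.
- oil_tin_b: Second yellow oil tin of the same kind; stands loose on the counter, to be left alone. Origin: centre of the underside.
- candle_glass: Candle in a mosaic-patterned glass, 83 mm across, 75 tall; stands loose on the counter, to be left alone. Origin: centre of the underside.
- seed_jar_a: Small pink jar with black lid, 77 mm across, 84 tall; stands loose on the counter, to be left alone. Origin: centre of the underside.
- lip_balm_a: Small upright yellow and white lip-balm tube, 17 mm across, 67 tall; stands loose on the counter, to be left alone. Origin: centre of the underside.
There are look-alikes about, which are no part of the job. Leave any orange look-alike of the hook_rod alone.

How it is judged:
On the way:
1. the strainer hangs on the hook, wholly above the tank's rim (z of strainer in the frame of tank above 0.142 m and contact force between hook_rod and strainer above 0.5 N), for 0.2 s.
At the end, for the whole second after the job is handed in: The strainer stands flat on the tray's floor (underside within 5 mm of it, tilt under 0.08 rad), its middle within 50 mm of the tray's middle; the rod hangs upright in the fork (within 20 mm sideways and 6 mm in height of its place, tilt under 0.1 rad); both are at rest (horizontal distance between strainer and tray_in below 0.05 m and z of strainer in the frame of tray_in below 0.005 m and angle between strainer's own z axis and vertical below 0.08 rad and linear speed of each of strainer, hook_rod below 0.03 m/s and horizontal distance between hook_rod and fork below 0.02 m and z of hook_rod in the frame of fork between -0.006 and 0.006 m and angle between hook_rod's own z axis and vertical below 0.1 rad); the robot touches nothing.
It fails at once if the hook loads the strainer with more than 14 N (contact force between hook_rod and strainer above 14 N).
It fails at once if the hand or arm touches the strainer (contact force between the arm and strainer above 0.5 N).
It fails at once if the fingers touch the strainer (contact force between the fingers and strainer above 0.5 N).
It fails at once if the strainer is dropped into or banged on the tray (over 20 N) (contact force between strainer and tray above 20 N).
It fails at once if a bystander is pushed more than 25 mm (distance of any of oil_tin_a, oil_tin_b, candle_glass, seed_jar_a, lip_balm_a from where it was at the start of the episode above 0.025 m).
It also fails if it takes over 72 s, if anything falls off the work surface, if the arm or the gripper's body presses on something with over 40 N, if the wrist force passes 120 N, or if a joint passes its speed limit or range.

## Working session

There is one attempt and no reset: what is moved stays moved. The work goes in short steps, each a Python script; the robot and the scene stay as the last script left them, time stands still between calls to the robot, and variables do not carry over. Pictures are saved under pics/ and viewed, at most 10 in all, crops included, and the job is handed in when it is done.

```bash
ls; mkdir -p pics; cat > h.py <<'E'
from cell import *
import numpy as np, cv2
def cloud(c):
    z=c["range_z"];K=c["camera_matrix"];T=np.linalg.inv(c["extrinsics"])
    v,u=np.mgrid[0:480,0:640]
    P=np.stack([(u-K[0,2])/K[0,0]*z,-(v-K[1,2])/K[1,1]*z,-z,np.ones_like(z)],-1)@T.T
    P=P[...,:3];P[z<=0]=np.nan
    return P
E
python3 - <<'E'
from h import *
for n in ("top","side"):
    c=camera(n);np.savez(f"{n}.npz",**{k:v for k,v in c.items()})
    cv2.imwrite(f"pics/{n}.png",c["color"][...,::-1]);T=np.linalg.inv(c["extrinsics"]);print(n,list(c),T.round(3),c["camera_matrix"])
s=read_state();print(s)
E
```

```text
pics
top ['color', 'range_z', 'camera_matrix', 'extrinsics'] [[ 0.016  0.982 -0.187  0.264]
 [-1.     0.016  0.     0.027]
 [ 0.003  0.187  0.982  1.498]
 [ 0.     0.     0.     1.   ]] [[505.50237447   0.         317.52857125]
 [  0.         505.50237447 241.1114633 ]
 [  0.           0.           1.        ]]
side ['color', 'range_z', 'camera_matrix', 'extrinsics'] [[-0.998  0.04  -0.048  0.473]
 [-0.061 -0.418  0.907  1.218]
 [ 0.016  0.908  0.419  0.679]
 [ 0.     0.     0.     1.   ]] [[465.87417682   0.         316.68626719]
 [  0.         465.87417682 246.7742534 ]
 [  0.           0.           1.        ]]
{'clock': 0.1, 'joints': array([ 1.18240949e+00,  3.13941203e-01,  4.51301505e-02,  1.30360432e+00,
       -4.17263224e-05,  1.43122126e+00]), 'joint_vel': array([ 5.57655118e-05, -1.07997369e-03,  2.27012145e-03, -1.16737294e-04,
       -6.34021578e-04,  5.83439561e-04]), 'effort': array([ 2.64619521e-03, -4.81721485e+01,  2.99244761e+01,  1.26903193e-02,
       -1.18183511e-04,  4.06786029e-06]), 'ee_pos': array([0.14143451, 0.55687983, 0.23050435]), 'orientation': array([-3.13998354e+00, -1.83925221e-04,  2.89278078e+00]), 'ft_force': array([ 0.51766902, -0.01905939, -0.10173969]), 'torque': array([ 0.06480589, -0.00210722,  0.05577371]), 'grip_force': 0.0, 'gripper_width': 0.9999574560979536}
```

View pics/top.png

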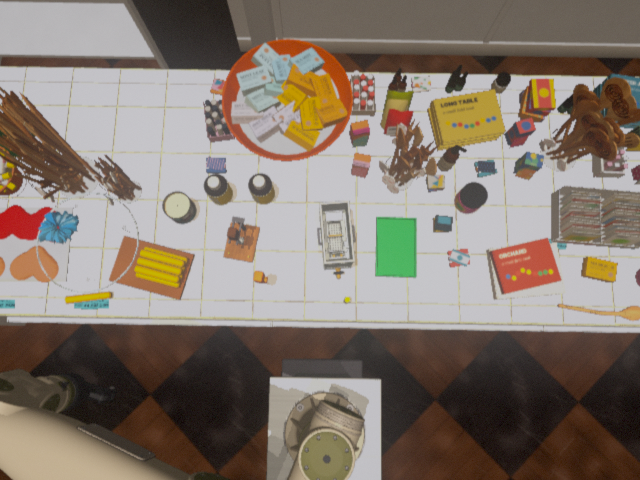

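View pics/side.png

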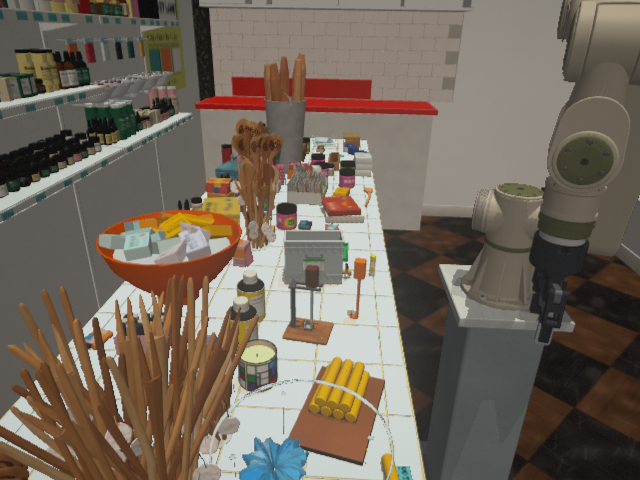

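The top view shows the real rod in its wooden stand at (240,238). An orange rod stands alone at (262,277): that is the look-alike. The tank is at (337,237) with its tap pointing down, the tray is at (396,247), the tins are at (217,188) and (261,188), the candle at (180,207) and the jar at (472,197). I'll confirm the rod with an enlarged crop and measure.

```bash
python3 - <<'E'
from h import *
d=dict(np.load("top.npz"));P=cloud(d);np.save("P.npy",P);C=d["color"]
crop=C[185:295,215:425][...,::-1]
cv2.imwrite("pics/crop.png",cv2.resize(crop,None,fx=3.8,fy=3.8,interpolation=cv2.INTER_CUBIC))
h=P[...,2]
def rect(m,name):
    q=P[m][:,:2].astype(np.float32); r=cv2.minAreaRect(q); print(name,m.sum(),np.round(r[0],4),np.round(r[1],4),round(r[2],2),'medz',np.median(P[m][:,2]).round(4))
def box(u0,u1,v0,v1):
    b=np.zeros(h.shape,bool);b[v0:v1,u0:u1]=1;return b
hsv=cv2.cvtColor(C,cv2.COLOR_RGB2HSV)
rect(box(310,365,195,285)&(h>.13)&(h<.155),'tank rim')
rect(box(370,420,210,285)&(hsv[...,0]>45)&(hsv[...,0]<75)&(hsv[...,1]>150),'tray')
st=box(215,265,210,268)
rect(st&(h>.006)&(h<.03),'base');rect(st&(h>.115)&(h<.15),'prong');rect(st&(h>.155),'handle')
for n,b in dict(tina=box(200,235,170,206),tinb=box(246,278,170,206),candle=box(160,200,188,226),jar=box(455,490,180,216),orange=box(250,280,265,290),balm=box(340,356,290,308)).items(): rect(b&(h>.03),n)
# basket interior bits
t=box(310,365,195,285)
print(np.round(np.nanmax(h[st]),3)); np.set_printoptions(linewidth=250)
print((h[200:272:2,316:360:2]*1000).round())
print((h[214:264:2,222:262:2]*1000).round())
E
```

```text
tank rim 436 [ 0.5488 -0.0248] [0.1729 0.0844] 5.47 medz 0.1405
tray 131 [ 0.5362 -0.2204] [0.1532 0.0927] 5.12 medz 0.0039
base 690 [0.5542 0.2608] [0.1715 0.1475] 0.86 medz 0.0092
prong 141 [0.5492 0.2531] [0.0336 0.0769] 82.82 medz 0.1326
handle 118 [0.5343 0.2558] [0.0243 0.0285] 80.85 medz 0.1803
tina 597 [0.6882 0.3242] [0.0689 0.0691] 46.75 medz 0.0986
tinb 579 [0.692  0.1958] [0.0688 0.0689] 1.74 medz 0.0991
candle 741 [0.634  0.4387] [0.0827 0.0818] 81.19 medz 0.0604
jar 699 [ 0.6767 -0.425 ] [0.0755 0.0789] 15.66 medz 0.0839
orange 126 [0.4203 0.1831] [0.0243 0.0287] 79.9 medz 0.1689
balm 32 [ 0.3696 -0.0576] [0.0142 0.0146] 87.57 medz 0.0666
0.19
[[  3.  -1.   3.   2.  -4.   6.   2.  -6.  -1.   3.  -4.  -2.   5.  -5.  -3.   3.   0.   3.  -1.   1.  -0.  -4.]
 [ -1.  -1.  -3.   2.  -0.   1. 141. 140. 137. 141. 140. 141. 135. 146. 137. 141. 146.  -5.  -1.   0.   2.  -2.]
 [ -2.  -0. 142. 134. 140. 141. 146. 139. 137. 133. 135. 132. 128. 128. 123. 125. 140.  -4.   5.   2.   2.   4.]
 [ -2.  -8. 143. 124. 119. 122. 120. 118. 112. 113. 115. 104. 113. 102. 106.  99. 142.  -7.  -2
[... 5510 characters left out ...]
   1.   4.   6.   9.   6.   9.   8.   9.  10.   8.   8.   9.   7.  -3.  -3.   1.]
 [ -1.   3.   4.  11.   1.   8.   5.   7.   7.  10.   7.   9.   4.  12.   7.   8.   8.  -1.  -4.  -2.]
 [ -3.   9.  11.  15.   2.   7.   5.   7.   7.   6.   6.   9.   4.   7.   8.   6.   1.   0.  -1.   0.]
 [ -1.  11.  16.   9.   9.   8.   5.   9.   9.   5.   7.   9.   8.   7.   9.  10.   3.   6.  -8.  -7.]
 [  3.  -2.  -4.  -3.   9.   9.   8.   9.   4.   6.  nan  11.  13.  11.  14.  10.  -9.  -3.   1.  -8.]
 [  4.   3.  -5.  -3.  -0.  -1.  -1.  -3.   2.   6.  10.   5.   4.  13.  13.   2.  -1.   1.   1.   1.]
 [ -0.  -0.   0.   0.  -3.   1.  -4.  -3.   6.  -0.   2.   0.   1.  -1.   5.   3.   0.   3.  -1.  -5.]]
```

View pics/crop.png

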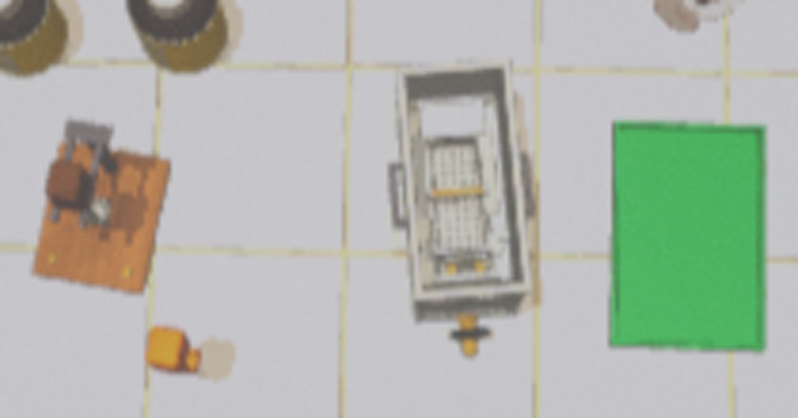

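The crop shows the brown-handled rod at (69,187) in the wooden stand's grey fork, hook towards the post; this fits the description. The orange rod at (166,350) stands free on the counter and stays alone. The lift bar is at (458,192), and the basket's raised end is near the tap. Next I'll refine base and tray, and take wrist views over the tank and then the stand.

```bash
cat >> h.py <<'E'
def rpyR(o):
    from scipy.spatial.transform import Rotation as R
    return R.from_euler('xyz',o).as_matrix()
def wrist():
    s=read_state();c=camera("wrist")
    T=np.eye(4);T[:3,:3]=rpyR(s["orientation"]);T[:3,3]=s["ee_pos"]
    c["extrinsics"]=np.linalg.inv(T@c["mount"]);return c,cloud(c)
E
python3 - <<'E'
from h import *
d=dict(np.load("top.npz"));P=cloud(d);C=d["color"];h=P[...,2]
def rect(m,name):
    m=cv2.morphologyEx(m.astype(np.uint8),cv2.MORPH_OPEN,np.ones((3,3)))
    n,l,s,_=cv2.connectedComponentsWithStats(m);m=l==1+s[1:,4].argmax()
    r=cv2.minAreaRect(P[m&(h==h)][:,:2].astype(np.float32));print(name,m.sum(),np.round(r[0],4),np.round(r[1],4),round(r[2],2),np.median(h[m]).round(4))
hsv=cv2.cvtColor(C,cv2.COLOR_RGB2HSV);H,S=hsv[...,0],hsv[...,1]
def box(u0,u1,v0,v1):
    b=np.zeros(h.shape,bool);b[v0:v1,u0:u1]=1;return b
rect(box(215,268,205,268)&(h<.03)&(S>90),'base')
print(C[245,396],hsv[245,396]);rect(box(370,422,210,285)&(S>90)&(H>50)&(H<90),'tray');rect(box(380,412,225,270),'floor')
movep([0.50,-0.02,0.36],[np.pi,0,np.pi+.095])
for i,p in enumerate([None,[0.48,0.262,0.36]]):
    if p: movep(p,[np.pi,0,np.pi-.17])
    pause(.3);c,Q=wrist();np.savez(f"w{i}.npz",**c);cv2.imwrite(f"pics/w{i}.png",c["color"][...,::-1])
s=read_state();print(s["clock"],s["ee_pos"],s["orientation"],s["ft_force"]);print(c["mount"].round(3),c["camera_matrix"])
E
python3 -c "
import cv2,numpy as np
cv2.imwrite('pics/w.png',cv2.resize(np.hstack([cv2.imread(f'pics/w{i}.png') for i in (0,1)]),(800,300),interpolation=cv2.INTER_AREA))"
```

```text
base 715 [0.542  0.2554] [0.0888 0.1071] 80.79 0.0083
[ 77 180  99] [ 66 146 180]
tray 2305 [ 0.5341 -0.2068] [0.1179 0.1774] 88.49 nan
floor 1440 [ 0.5351 -0.2081] [0.0959 0.1377] 89.85 nan
4.35 [0.48032103 0.26122992 0.36007363] [3.14158670e+00 9.28653014e-05 2.97022509e+00] [-0.27402247 -0.52759004 -0.00517325]
[[-0.     0.958  0.288  0.074]
 [ 1.     0.     0.     0.001]
 [ 0.     0.288 -0.958 -0.141]
 [ 0.     0.     0.     1.   ]] [[403.41222097   0.         323.33649785]
 [  0.         403.41222097 239.86696792]
 [  0.           0.           1.        ]]
```

View pics/w.png

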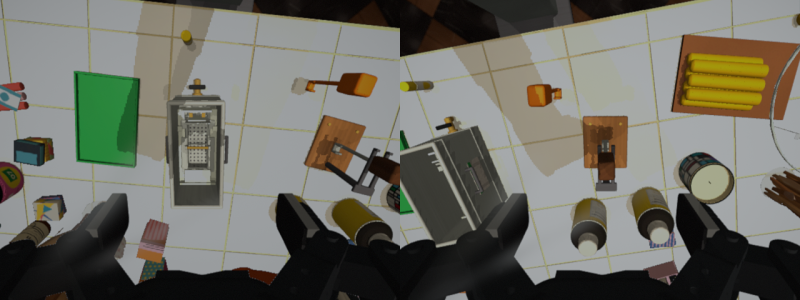

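Left half: tank at (196,150) with the brass bar at (198,143) and the tap at (196,83), tray at (107,120), orange rod at (350,85). Right half: the brown handle is centred in the fork at (606,160), with the tins and candle well clear. Next I'll measure the bar and the handle from these views.

```bash
cat >> h.py <<'E'
def ray(c,u,v,z):
    K=c["camera_matrix"];T=np.linalg.inv(c["extrinsics"])
    d=T[:3,:3]@np.array([(u-K[0,2])/K[0,0],-(v-K[1,2])/K[1,1],-1]);o=T[:3,3]
    return (o+d*(z-o[2])/d[2])[:2]
E
python3 - <<'E'
from h import *
c=dict(np.load("w0.npz"));P=cloud(c);h=P[...,2];C=c["color"]
hsv=cv2.cvtColor(C,cv2.COLOR_RGB2HSV);H,S,V=[hsv[...,i] for i in range(3)]
b=np.zeros(h.shape,bool);b[150:335,262:362]=1
r=cv2.minAreaRect(P[b&(h>.134)&(h<.146)][:,:2].astype(np.float32));print('tank',np.round(r[0],4),np.round(r[1],4),r[2])
m=(b&(H>8)&(H<28)&(S>110)&(h<.12)).astype(np.uint8)
n,l,s,ce=cv2.connectedComponentsWithStats(m)
for i in range(1,n):
    if s[i,4]>15: print(s[i],ce[i].round(1),np.nanmedian(h[l==i]).round(4),ray(c,*ce[i],.0585).round(4),cv2.minAreaRect(np.array(np.where(l==i))[::-1].T.astype(np.float32)))
cv2.imwrite("pics/tank.png",cv2.resize(C[150:340,262:370][...,::-1],None,fx=3.1,fy=3.1,interpolation=cv2.INTER_CUBIC))
c=dict(np.load("w1.npz"));P=cloud(c);h=P[...,2]
b=np.zeros(h.shape,bool);b[190:310,280:370]=1
m=b&(h>.175)&(h<.19);r=cv2.minAreaRect(P[m][:,:2].astype(np.float32));print('handle',m.sum(),np.round(r[0],4),np.round(r[1],4),r[2],np.median(h[m]))
m=b&(h>.127)&(h<.14);r=cv2.minAreaRect(P[m][:,:2].astype(np.float32));print('prong',m.sum(),np.round(r[0],4),np.round(r[1],4),r[2],np.median(h[m]))
print('floor counter',np.nanmedian(h[60:100,150:200]))
E
```

```text
tank [ 0.5486 -0.0228] [0.1716 0.0845] 5.571022987365723
[309 150  14   3  29] [315.4 150.6] 0.0261 [ 0.4601 -0.0309] ((315.5, 151.0), (2.0, 13.0), 90.0)
[303 181   6   7  38] [305.2 184.1] 0.0617 [ 0.4971 -0.0388] ((305.5, 184.0), (6.0, 5.0), 90.0)
[323 181   5   7  35] [325. 184.] 0.0613 [ 0.495  -0.0172] ((325.0, 184.0), (6.0, 4.0), 90.0)
[299 234  34   5 128] [316.3 235.9] 0.0566 [ 0.5551 -0.0213] ((315.5, 236.0), (4.0, 33.0), 90.0)
handle 833 [0.533  0.2588] [0.0239 0.0271] 82.54832458496094 0.1801848246841432
prong 744 [0.5487 0.2563] [0.0333 0.0775] 80.44898986816406 0.13061704228943305
floor counter -0.002278044253549605
```

View pics/tank.png

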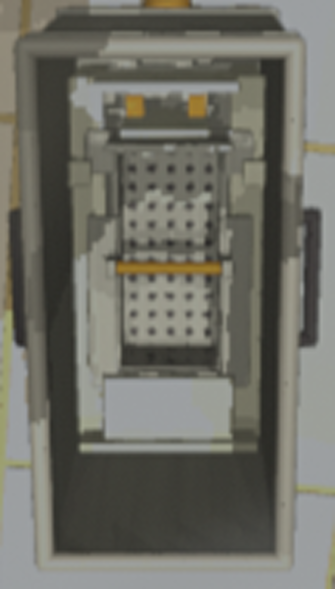

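The enlarged view shows the bar at (168,268), clear of the walls. The spring side with two brass patches is at the tap end (135–197,105), with a long free slot behind the rim at the +x end. Now I'll grasp the rod and take it out.

```bash
cat >> h.py <<'E'
SY=-.16;TY=.097
su=np.array([np.cos(SY),np.sin(SY),0]);tu=np.array([np.cos(TY),np.sin(TY),0]);tv=np.array([-np.sin(TY),np.cos(TY),0])
G=np.array([.5335,.2573,.143])   # TCP at grasp in fork (rod origin z=.012)
OS=[np.pi,0,np.pi+SY];OT=[np.pi,0,np.pi+TY]
def st(t=""):
    s=read_state();print(t,'t',round(s["clock"],2),'p',s["ee_pos"].round(4),'f',s["ft_force"].round(2),'tq',s["torque"].round(3),'w',round(s["gripper_width"],3),'g',round(s["grip_force"],1));return s
E
python3 - <<'E'
from h import *
movep(G+[0,0,.08],OS);move_l(G,velocity=.08);st('down')
set_gripper(0.0,100);st('gripped')
move_l(G+[0,0,.008],velocity=.03);st('lift')
move_l(G+[0,0,.008]-su*.055,velocity=.08);st('out')
move_l(G+[0,0,.19]-su*.055,velocity=.15);pause(.3);st('up')
c,Q=wrist();np.savez("w2.npz",**c);cv2.imwrite("pics/w2.png",c["color"][...,::-1])
c=camera("side");np.savez("s2.npz",**c);cv2.imwrite("pics/s2.png",c["color"][60:340,200:480,::-1])
a=cv2.resize(cv2.imread("pics/w2.png"),(480,360));b=cv2.resize(cv2.imread("pics/s2.png"),(320,320));b=cv2.copyMakeBorder(b,0,40,0,0,0)
cv2.imwrite("pics/c2.png",np.hstack([a,b]))
E
```

```text
down t 6.14 p [0.5339 0.2575 0.1437] f [-0.07  0.31 -0.51] tq [ 0.    -0.006 -0.015] w 0.995 g 0.0
gripped t 6.73 p [0.5337 0.2574 0.1433] f [-0.18 -0.35  2.33] tq [ 0.008  0.025 -0.021] w 0.273 g 97.9
lift t 7.15 p [0.5335 0.2573 0.1511] f [ 0.47  0.12 -2.62] tq [ 0.013  0.051 -0.001] w 0.267 g 97.8
out t 7.98 p [0.4796 0.2662 0.1512] f [ 0.08 -0.51 -1.51] tq [-0.019 -0.051 -0.046] w 0.272 g 97.8
up t 9.65 p [0.479  0.266  0.3326] f [-0.03  0.6  -1.74] tq [0.056 0.029 0.039] w 0.265 g 97.8
```

View pics/c2.png

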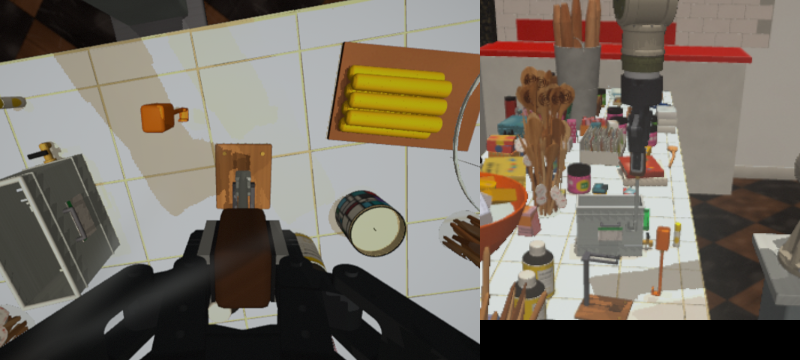

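The rod is firmly held and upright, with the fork at (243,190) now empty. Next: dip into the basket, slide under the bar and raise until just short of contact.

```bash
cat >> h.py <<'E'
BAR=np.array([.555,-.0222,0]);Z=.131
def F(n=8,dt=.025):
    a=[]
    for _ in range(n): pause(dt);a.append(read_state()["ft_force"])
    return np.mean(a,0)
E
python3 - <<'E'
from h import *
p=BAR-tu*.029
movep(p+[0,0,Z+.2],OT);f0=F(20);print('f0',f0.round(2))
print(move_l(p+[0,0,Z+.075],velocity=.1),move_l(p+[0,0,Z+.029],velocity=.04,f_stop=3));st('dipped');print((F()-f0).round(2))
p=BAR-tu*.008
print(move_l(p+[0,0,Z+.029],velocity=.03,f_stop=3));st('under');print((F()-f0).round(2))
print(move_l(p+[0,0,Z+.044],velocity=.03,f_stop=3));st('raised');print((F()-f0).round(2))
np.save("f0.npy",f0)
c,Q=wrist();cv2.imwrite("pics/w3.png",c["color"][:,:,::-1])
E
```

```text
f0 [ 0.16  0.01 -1.57]
False False
dipped t 14.08 p [ 0.5264 -0.0251  0.1603] f [ 0.23 -0.11 -2.09] tq [-0.015  0.02  -0.045] w 0.267 g 97.8
[ 0.11  0.16 -0.23]
False
under t 15.13 p [ 0.5469 -0.0229  0.1599] f [ 0.09 -0.94 -2.32] tq [ 0.012  0.027 -0.036] w 0.267 g 97.8
[-0.57 -0.2  -0.02]
False
raised t 15.98 p [ 0.5471 -0.023   0.1751] f [ 0.47 -0.08 -0.96] tq [-0.043  0.002 -0.046] w 0.269 g 97.8
[-0.27  0.44 -0.23]
```

View pics/w3.png

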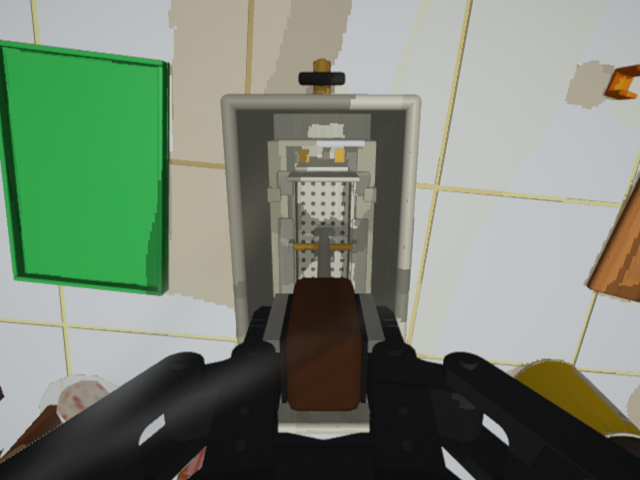

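The shank crosses the bar at (323,245), centred in the basket, so the hook is round the bar. Now I'll pull while watching the force.

```bash
python3 - <<'E'
from h import *
f0=np.load("f0.npy");p=BAR-tu*.008+[0,0,Z+.044]
f0=F(16);d=0;f=0
while d<.034:
    step=.0015 if f<1.3 else .0005
    d+=step;move_l(p-tu*d,velocity=.02);pause(.05)
    f=(F(6)-f0)@tu
    if f>1.0 or round(d*1e4)%60==0: print(round(d*1e3,1),round(f,2),end='; ')
    if f>4.4: break
f=(F(20)-f0);print('\n',d,f.round(2),f@tu,f@tv);st();np.savez("pull.npz",d=d,f0=f0)
E
```

```text
6.0 0.36; 10.5 3.04; 11.0 3.89; 11.5 5.01; 
 0.0115 [ 4.79  0.37 -1.3 ] 4.8005771851604715 -0.09370756272404834
 t 21.18 p [ 0.5358 -0.0241  0.1751] f [ 5.56  0.69 -2.81] tq [ 0.146 -1.601  0.007] w 0.271 g 97.9
```

```bash
python3 - <<'E'
from h import *
q=np.load("pull.npz");f0=q["f0"];d=float(q["d"]);z=Z+.044;P=BAR-tu*.008
up=0
while up<.0235:
    up+=.0015;move_l(P-tu*d+[0,0,z+up],velocity=.02);f=F(6)-f0;fx=f@tu;print(round(up*1e3,1),round(d*1e3,1),round(fx,2),round(f[2],2),end='; ')
    if np.hypot(fx,f[2])>9.5: print('STOP');break
    if up<.021:
        if fx<4: d+=min(.0005,(4.6-fx)/2000)
        elif fx>5.2: d-=min(.0005,(fx-4.6)/2000)
np.savez("pull.npz",d=d,f0=f0,up=up);st()
E
```

```text
1.5 11.5 4.6 -0.74; 3.0 11.5 5.29 -1.14; 4.5 11.2 4.26 -0.95; 6.0 11.2 4.66 -2.49; 7.5 11.2 4.4 -2.7; 9.0 11.2 4.49 -2.3; 10.5 11.2 4.43 -2.63; 12.0 11.2 4.55 -2.36; 13.5 11.2 4.47 -2.48; 15.0 11.2 4.65 -2.13; 16.5 11.2 4.12 -2.46; 18.0 11.2 4.2 -2.25; 19.5 11.2 4.71 -2.26; 21.0 11.2 4.55 -2.32; 22.5 11.2 4.63 -2.53; 24.0 11.2 4.54 -2.79;  t 27.58 p [ 0.536  -0.024   0.1991] f [ 4.25  0.2  -4.39] tq [ 0.182 -1.435 -0.031] w 0.271 g 98.0
```

```bash
python3 - <<'E'
from h import *
q=np.load("pull.npz");f0=q["f0"];d=float(q["d"]);up=float(q["up"]);P=BAR-tu*.008;z=Z+.044+up
d-=.0018;move_l(P-tu*d+[0,0,z],velocity=.01);print((F()-f0).round(2))
d-=.001
for zz in (.235,.265,.345):
    r=move_l(P-tu*d+[0,0,zz],velocity=.05,f_stop=4);print(zz,r,(F()-f0).round(2))
    if r: break
pause(.3);st();np.savez("pull.npz",d=d,f0=f0)
c=camera("side");cv2.imwrite("pics/s4.png",cv2.resize(c["color"][150:310,230:430,::-1],(800,640))[:600])
E
```

```text
[ 3.04  0.22 -2.46]
0.235 False [-0.45  0.03 -2.49]
0.265 False [ 0.09 -0.11 -2.42]
0.345 False [ 0.07  0.22 -2.95]
 t 32.38 p [ 0.5387 -0.0238  0.345 ] f [-0.55  0.22 -3.65] tq [-0.015  0.054 -0.012] w 0.267 g 97.9
```

View pics/s4.png

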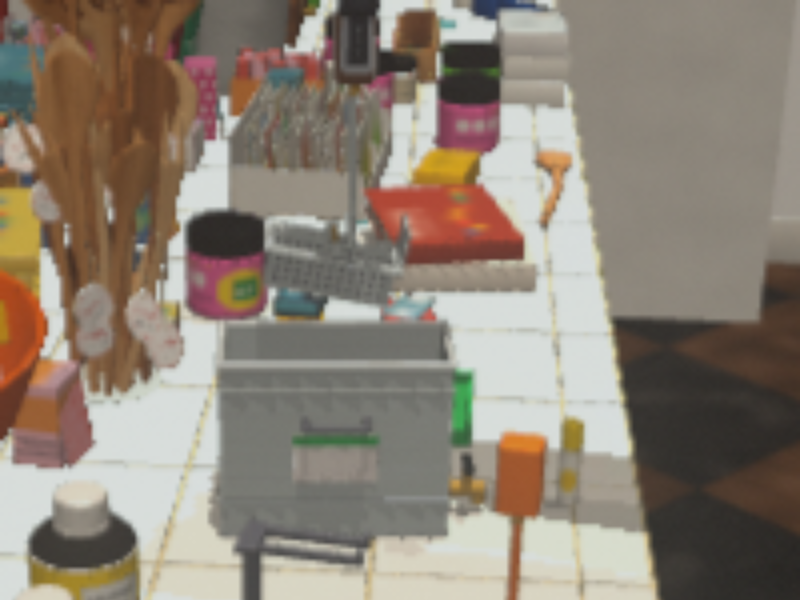

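The strainer hangs on the hook above the tank at (335,262), with its tap end about 10° low. I'll carry it to the tray and lower it slowly.

```bash
python3 - <<'E'
from h import *
q=np.load("pull.npz");f0=q["f0"]
p=np.array([.5341,-.2068,0])-tu*.009
s=read_state()["ee_pos"]
move_l([p[0],p[1],.345],velocity=.08);pause(.5)
move_l(p+[0,0,.2],velocity=.07);pause(.3)
z=.2
while z>.1525:
    z-=.003;move_l(p+[0,0,z],velocity=.015);f=F(3)-f0;print(round(z,4),f.round(1),end='; ')
st()
c,Q=wrist();np.savez("w5.npz",**c);cv2.imwrite("pics/w5.png",c["color"][...,::-1])
c=camera("side");np.savez("s5.npz",**c);cv2.imwrite("pics/s5.png",c["color"][...,::-1])
E
python3 -c "
import cv2,numpy as np
a=cv2.resize(cv2.imread('pics/w5.png'),(440,330));b=cv2.resize(cv2.imread('pics/s5.png')[160:280,300:420],(330,330))
cv2.imwrite('pics/c5.png',np.hstack([a,b]))"
```

```text
0.197 [ 0.2 -0.3 -3.1]; 0.194 [-0.2  0.3 -3. ]; 0.191 [-0.   0.  -2.4]; 0.188 [-0.4 -0.1 -2.6]; 0.185 [ 0.3  0.1 -2.3]; 0.182 [ 0.2 -0.2 -2.4]; 0.179 [-0.1  0.4 -2.9]; 0.176 [ 0.3  0.3 -2.6]; 0.173 [-0.2 -0.  -2.8]; 0.17 [-0.   0.4 -2.7]; 0.167 [ 0.1 -0.  -2.7]; 0.164 [ 0.3 -0.2  0.2]; 0.161 [ 0.9  0.2 -0.5]; 0.158 [ 0.7 -0.  -0.2]; 0.155 [ 0.   0.2 -0.2]; 0.152 [-0.1  0.3  0.2];  t 44.72 p [ 0.5251 -0.2077  0.1519] f [-0.81  0.18 -1.25] tq [ 0.042 -0.001  0.033] w 0.271 g 98.0
```

View pics/c5.png

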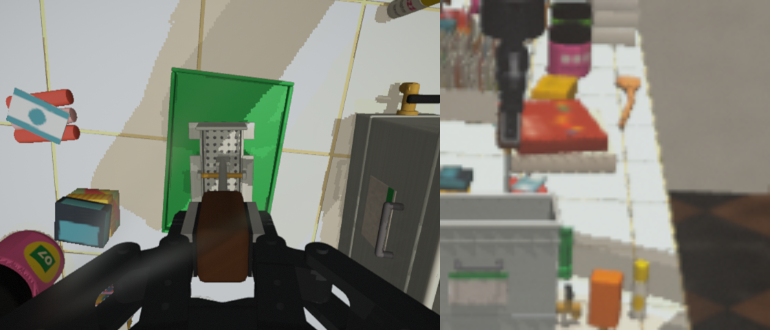

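The strainer stands flat in the tray at (222,160). The hook is nearly below the bar. Now I'll unhook and hang the rod back.

```bash
python3 - <<'E'
from h import *
f0=np.load("pull.npz")["f0"];p=np.array([.5341,-.2068,0])-tu*.009
move_l(p+[0,0,.1485],velocity=.02);r=move_l(p-tu*.019+[0,0,.1485],velocity=.03,f_stop=2.5);f=F(4)-f0;print(r,f.round(2))
if not r and abs(f[0])<1.2:
    r=move_l(p-tu*.019+[0,0,.2],velocity=.05,f_stop=2.5);print('up',r,(F(4)-f0).round(2))
    if not r:
        move_l(p-tu*.019+[0,0,.33],velocity=.15)
        movep(G+[0,0,.19]-su*.055,OS);st()
        move_l(G+[0,0,.008]-su*.055,velocity=.12)
        r=move_l(G+[0,0,.008],velocity=.08,f_stop=6);print('in',r)
        r=move_l(G+[0,0,.0005],velocity=.02,f_stop=6);print('down',r);st()
c=camera("top");np.savez("t6.npz",**c)
E
```

```text
False [ 0.19 -0.58 -0.15]
up False [ 0.07 -0.03 -0.04]
 t 50.07 p [0.4796 0.2654 0.3329] f [-0.06 -0.64 -1.35] tq [-0.066  0.007  0.006] w 0.266 g 98.2
in False
down True
 t 53.0 p [0.533  0.2574 0.1433] f [-0.03 -0.25  4.91] tq [-0.032  0.009  0.003] w 0.267 g 99.2
```

```bash
python3 - <<'E'
from h import *
set_gripper(1.0);pause(.2);move_l(G+[0,0,.1],velocity=.08);move_l(G+[-.06,0,.22],velocity=.15);pause(.3);st()
c,Q=wrist();h=Q[...,2];D=np.hypot(Q[...,0]-.533,Q[...,1]-.257)
m=(h>.165)&(h<.2)&(D<.04);r=cv2.minAreaRect(Q[m][:,:2].astype(np.float32));print('handle',m.sum(),r,np.median(h[m]))
t=camera("top");P=cloud(t);hh=P[...,2]
m=(np.hypot(P[...,0]-.534,P[...,1]+.207)<.075)&(hh>.022)&(hh<.045);print('rim',m.sum(),cv2.minAreaRect(P[m][:,:2].astype(np.float32)),np.median(hh[m]))
a=cv2.resize(c["color"][...,::-1],(400,300));b=cv2.resize(t["color"][190:295,265:425,::-1][:, :],(400,300));b=cv2.resize(t["color"][185:290,285:425,::-1],(400,300))
cv2.imwrite("pics/end.png",np.hstack([a,b]))
E
```

```text
t 56.63 p [0.4735 0.2572 0.3623] f [ 0.39  0.32 -0.23] tq [0.054 0.012 0.01 ] w 1.0 g 0.0
handle 905 ((0.5326470136642456, 0.2586352527141571), (0.023137569427490234, 0.027756651863455772), 80.05448150634766) 0.18004155007652162
rim 325 ((0.5341924428939819, -0.21173058450222015), (0.09872983396053314, 0.11725058406591415), 72.08210754394531) 0.03593947131022723
```

View pics/end.png

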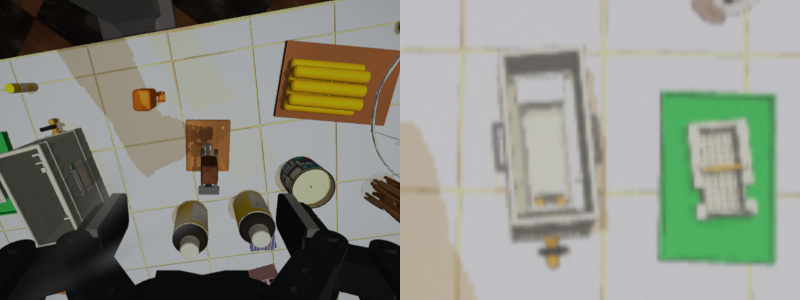

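The rod hangs in its fork at (209,170), and its handle pose and height match the start. The strainer stands flat near the middle of the tray at (722,170), and the bystanders haven't moved. Handing in.

```bash
python3 -c "
from h import *
print(close_job());st()"
```

```text
the job is handed in; nothing more can be done
None
the job is handed in; nothing more can be done
```

The job is handed in at about 57 s: the strainer stands flat near the middle of the tray, the rod hangs back in its fork, the goods stayed put, and sampled hook force stayed near 5 to 6 N, against the 14 N limit.

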